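# Lay a packed column in the drain rack, heavy end down

## Task

Lift the big steel column with the green bands by the middle of its tube and feel which end is the heavy one (the packing inside has settled there). Then lay it in the tilting rack with its heavy end on the blue saddle, so that the rack tips down to the blue side, and let go. Get it right first time, never letting the rack tip to the white side, and leave the slim column with brass ends where it lies.

Things in the scene. Friction and masses are not known exactly. Their poses are not given: they have to be found in the camera images.
- column: Steel tube, 26 mm diameter, with a 40 mm square fitting 34 mm long on each end, green band by each; 180 mm long, lying loose. Origin mid-length on its axis, 20 mm above its underside; x along it. About 0.45 kg; centre of mass some 28 mm (0.12 N m) to +x or -x, differing each start. 40 N of grip holds it level; at 6 N the heavy end droops. Do not tip that end up steeply or turn it over.
- rack: Fixed tilting rack, white base 240 x 100 mm. Origin under its middle, x towards its blue end. Saddle floors, when level, are 57 mm above the bench, 58 to 98 mm either side of the middle; cheeks 60 mm apart and end stops 196 mm apart, 16 mm high. A column lying in it has its axis at 77 mm. Between the saddles is only a bar 20 mm wide, top at 43 mm.
- cradle (a joint): Tilt of the rack's cradle (saddles and bar) on its pivot, 35 mm above the bench under the middle, in rad: 0 level (a light spring of 0.1 N m/rad holds it there when empty), positive with the blue end down, stops at +0.16 and -0.16. It tips to the side where the column's heavy end lies.
- slim_column: Bystander, loose, to be left alone: thinner column 122 mm long lying on the bench, steel tube 12 mm in diameter with 20 mm square brass ends. Origin mid-length on its axis, 10 mm above the bench, x along it. An amber and a clear bottle, up to 150 mm tall, stand beyond the work at about x = 0.79 m.
Things that resemble listed ones, but are neither listed nor needed, are in the scene too. Leave any purple look-alike of the column alone.

How it is judged:
On the way:
1. the column is lifted clear of the bench (height (world z) of column above 0.09 m), for 0.1 s.
At the end, for the whole second after the job is handed in: The column lies at rest in both saddles (its middle within 22 mm along and 16 mm across of the rack's middle, its axis 68 to 86 mm above the bench, within 0.26 rad of the rack's length) and the cradle is tipped with the blue end down, by more than 0.12 rad (value of joint cradle above 0.12 rad and x of column in the frame of rack between -0.022 and 0.022 m and y of column in the frame of rack between -0.016 and 0.016 m and z of column in the frame of rack between 0.068 and 0.086 m and angle between the x axis of column and the x axis of rack, either way round below 0.26 rad and linear speed of column below 0.02 m/s); the robot touches nothing.
It fails at once if the cradle tips down to the white side (below -0.1 rad) (value of joint cradle below -0.1 rad).
It fails at once if the slim column is moved more than 30 mm (distance of slim_column from where it was at the start of the episode above 0.03 m).
It also fails if it takes over 45 s, if anything falls off the work surface, if the arm or the gripper's body presses on something with over 40 N, if the wrist force passes 120 N, or if a joint passes its speed limit or range.

## Robot

A 6-joint arm with a two-finger parallel gripper is mounted at the origin on the work surface. World frame = base frame: x ahead of the robot, y to its left, z up, the work surface at z = 0. Lengths are in m, angles in rad, forces in N, time in s.
With the tool pointing down it reaches from about 0.275 to 0.825 m from the base axis. Payload 5.2 kg.
Tool frame: the origin (TCP) lies at the very end of the fingers, on their centre line; the grasp point (between the pads) lies 19 mm behind it; z points along the fingers, y is the line along which they close (so a half turn about z gives the same grasp; the last joint's range is limited). The gripper opens to 93 mm and grips with 3 to 60 N. Pads are 15 mm wide; open, the fingers measure 128 mm over their backs; the gripper's body (75 mm by 188 mm) begins 65 mm behind the grasp point.
Start: joints at [1.118, 0.259, 1.535, -0, 1.348, -0.203], TCP at [0.136, 0.533, 0.219] pointing down, gripper open.
Joint ranges: [-3.14, 3.14], [-0.91, 2.08], [0.19, 2.58], [-1.22, 4.36], [0.22, 2.71], [-3.12, 3.12]. Speed limits (rad/s): [2.57, 2.57, 3.14, 3.14, 3.14, 3.14].

## Interface

Orientations are given as [roll, pitch, yaw] about the fixed x, y, z axes, in that order (R = Rz(yaw) Ry(pitch) Rx(roll)).
In Python, from plant import bot gives the robot as it stands.
- The arm moves only by the tool carry_out, never from a script. Its argument "rows" is one flat list of numbers, 7 for each row, row after row: the shift along the tool's x, y, z in mm, then the turn, a rotation vector about the tool's x, y, z in degrees, then the opening in per cent of the stroke, from 0 (shut) to 100 (fully open). A call has 1 to 12 rows; each row is the pose to reach, as a shift and turn from the pose commanded when the call began, along the tool's axes at that moment; what a row does not reach only later rows make up. A row lasts 1/10 s, in which the tool goes at most 50 mm and 8.59 degrees, less where a joint would pass 70% of its speed; a pose out of reach is approached as far as the arm can. A call with a gripper value outside its range is refused whole. The fingers move at their own pace and stop on an object; "squeeze" is the grip in N (left out, the last holds). Time passes only in rows, so rows that repeat a pose let the fingers close. It gives the time, the measured TCP pose, the force, the opening and the grip force at its end, in the units of the state.
- bot.read_state(): the state, without advancing time (a new reading comes with each control period).
- bot.grab_frame(name): name is "scene" or "top" or "wrist"; returns a dict with "pixels" (480x640x3 uint8, red, green, blue), "z_map" (480x640 float32, m along the optical axis (not along the pixel's ray), 0 where there is no reading), "fx", "fy", "cx", "cy" (pixels), "k1" (the pictures are not rectified: a ray, as slopes to the right and down, at radius r is drawn at 1 + k1 r^2 times it, then the intrinsics apply), "rvec" (rotation vector, rad) and "tvec" (3), from world to camera coordinates, as OpenCV has them; the wrist camera has in their place "mount" (4x4, takes a point from camera to tool coordinates, whose origin is the TCP and whose axes are the flange's). Camera axes: x right, y down, z forward; pixel columns grow to the right and rows downward; lengths in m; the calibration is good to about 2 mm. A picture is of the moment at which its call begins: read the wrist's pose just before it.
- bot.hand_in(): hands the job in; it is judged then, once.
Trained networks look in a picture, given as the dict that the camera call returned (one of the last four; its "shot" number tells which), for a name from the list of things; names that differ only in an ending like _2 or _b are one class to them, and where a whole thing is asked for, a point or a joint stands for the part that bears it (a point fixed in the world has none). Each returns a list of dicts, best first, with "score" (0 to 1); they miss things now and then, are a little off and sometimes report something else, mostly with a low value. They report only what shows in the picture. A call takes as long as a camera call. They do not tell look-alikes from the thing itself.
- bot.boxes_of(picture, label): "location" ([x, y, z] in m, in the coordinates of the camera as it stood for that picture, good to about 4 mm: the middle of the surface that is visible of it).
- bot.landmark_of(picture, label): "location" ([x, y, z] in m, in the coordinates of the camera as it stood for that picture, good to about 4 mm: a listed point, or the origin of a listed thing).
The state is a dict: "time": time; "q": joint angles; "joint_velocities": joint speeds; "joint_efforts": joint torques, N m; "tcp_pos": TCP position; "orientation": TCP orientation; "wrist_force": force on the tool from outside, world axes, zero at the start; "wrist_torque": the same for the moment, N m; "opening": opening from 0.0 (shut) to 1.0 (fully open); "finger_force": force on a finger pad.
Only numpy, scipy, OpenCV 4.12 (cv2) and the standard library are available. Lean on these libraries where they do the work, as an engineer would, in place of code of your own. Each camera call takes 0.05 s, during which the arm holds its last target. There are 200 camera calls.

## Working session

There is one attempt and no reset: what is moved stays moved. The work goes in short steps, Python scripts to look and compute and a tool call to move; the robot and the scene stay as the last step left them, time stands still between calls to the robot, and variables do not carry over. Pictures are saved under pics/ and viewed, at most 10 in all, crops included, and the job is handed in when it is done.

Besides the shell and the picture viewer there is one more tool, called as name(argument=value, ...) on one line, values as JSON. carry_out: Moves the arm, as the interface text tells. Its arguments: {"type":"object","properties":{"rows":{"type":"array","items":{"type":"number"}},"squeeze":{"type":"number"}},"required":["rows"]}

```bash
mkdir -p pics; cat > h.py <<'E'
import numpy as np, cv2
from scipy.spatial.transform import Rotation as R
from plant import bot
def pose(s): 
    T=np.eye(4);T[:3,:3]=R.from_euler('xyz',s['orientation']).as_matrix();T[:3,3]=s['tcp_pos'];return T
def c2w(f,s=None):
    if 'mount' in f: return pose(s)@np.array(f['mount'])
    T=np.eye(4);T[:3,:3]=cv2.Rodrigues(np.array(f['rvec'],float))[0];T[:3,3]=np.ravel(f['tvec']);return np.linalg.inv(T)
def w(T,p): return T[:3,:3]@np.array(p)+T[:3,3]
def px(f,T,u,v,d=None):
    d=f['z_map'][v,u] if d is None else d
    K=np.array([[f['fx'],0,f['cx']],[0,f['fy'],f['cy']],[0,0,1.]])
    n=cv2.undistortPoints(np.array([[[u,v]]],float),K,np.array([f['k1'],0,0,0.]))[0,0]
    return w(T,[n[0]*d,n[1]*d,d])
def save(f,n): cv2.imwrite('pics/'+n,np.ascontiguousarray(f['pixels'][:,:,::-1]))
E
python3 - <<'E'
from h import *
for n in ('top','scene'):
    f=bot.grab_frame(n);save(f,n+'1.png');T=c2w(f)
    for l in ('column','rack','slim_column'):
        for k,g in (('box',bot.boxes_of),('lm',bot.landmark_of)):
            for r in g(f,l): print(n,l,k,round(r['score'],2),w(T,r['location']).round(3))
E
```

```text
top column box 0.92 [ 0.754 -0.317  0.033]
top column box 0.91 [ 0.587 -0.201  0.033]
top column box 0.73 [ 0.401 -0.214  0.033]
top column lm 0.87 [ 0.754 -0.319  0.023]
top column lm 0.8 [ 0.403 -0.214  0.019]
top column lm 0.66 [ 0.59  -0.201  0.023]
top rack box 0.95 [0.517 0.168 0.009]
top rack lm 0.8 [ 0.519  0.172 -0.001]
top slim_column box 0.81 [0.628 0.004 0.017]
scene column box 0.9 [ 0.758 -0.315  0.03 ]
scene column box 0.76 [ 0.589 -0.204  0.034]
scene column box 0.63 [ 0.411 -0.221  0.031]
scene column lm 0.91 [ 0.582 -0.205  0.024]
scene column lm 0.77 [ 0.404 -0.219  0.017]
scene column lm 0.7 [ 0.755 -0.316  0.022]
scene rack box 0.77 [0.526 0.172 0.013]
scene rack lm 0.78 [0.52  0.174 0.   ]
scene slim_column box 0.88 [0.629 0.004 0.018]
scene slim_column lm 0.86 [0.625 0.001 0.011]
```

View pics/top1.png

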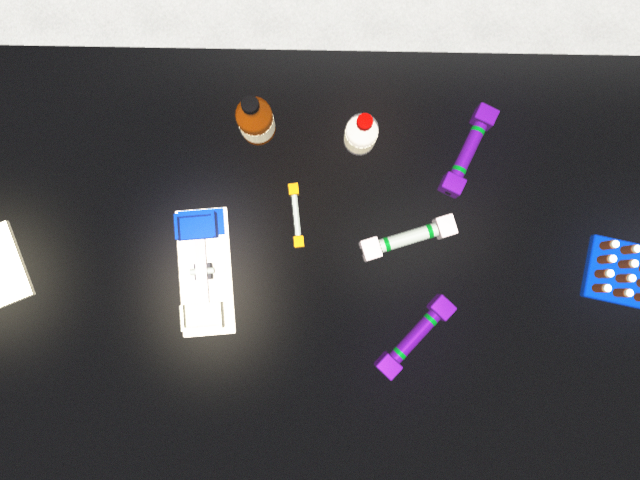

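View pics/scene1.png

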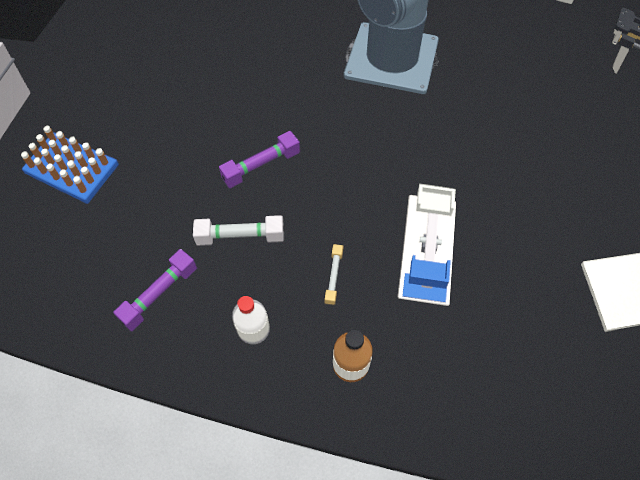

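The steel column is the middle one, with ends at (371,249) and (446,226). The two violet ones are look-alikes. The rack's blue end is at (202,223) and its white end at (207,320). The slim column is at (296,215).

```bash
python3 - <<'E'
from h import *
f=bot.grab_frame('top');T=c2w(f)
def fit(mask,zlo,zhi,n,x0,y0,r):
    v,u=np.nonzero(mask&(f['z_map']>0))
    P=np.array([px(f,T,a,b) for a,b in zip(u,v)])
    k=(P[:,2]>zlo)&(P[:,2]<zhi)&(np.hypot(P[:,0]-x0,P[:,1]-y0)<r);P=P[k]
    (c,s,a)=cv2.minAreaRect((P[:,:2]*1000).astype(np.float32));print(n,len(P),np.round(c,1),np.round(s,1),round(a,1),P[:,2].min(),P[:,2].max());return P
m=np.zeros((480,640),bool);m[205:270,350:468]=1
fit(m,.015,.06,'col',.588,-.203,.12)
m[:]=0;m[200:345,165:245]=1
fit(m,.004,.09,'rack',.519,.172,.16)
fit(m,.004,.02,'rackbase',.519,.172,.16)
s=bot.read_state();print(s['tcp_pos'],s['orientation'],s['wrist_force'],s['wrist_torque'],T[:3,3])
for q in ((371,249),(446,226),(202,235),(207,320)):print(px(f,T,*q))
E
```

```text
col 1686 [ 585.6 -202.4] [ 40.1 181.1] 17.7 0.016299222982387285 0.04692841961531624
rack 6835 [520.8 176. ] [266.5 147.4] 1.7 0.004008002870832028 0.07777366286306042
rackbase 3577 [520.8 176. ] [266.5 147.4] 1.7 0.004008002870832028 0.019711342533791143
[0.13594531 0.53295462 0.21867194] [3.14153285e+00 2.80067603e-05 2.89184344e+00] [-0.0844836  -0.77765369 -0.30226301] [ 0.00100811  0.01214672 -0.01240541] [ 0.49157419 -0.03033296  1.0436935 ]
[ 0.5627955  -0.13339669  0.03668571]
[ 0.60697286 -0.27109552  0.03868751]
[0.58250105 0.17300314 0.05632685]
[0.43086689 0.15970536 0.05655109]
```

carry_out(rows=[-618,-601,40,0,0,58,100,-618,-601,40,0,0,58,100,-618,-601,40,0,0,58,100,-618,-601,40,0,0,58,100,-618,-601,40,0,0,58,100,-618,-601,40,0,0,58,100,-618,-601,40,0,0,58,100,-618,-601,40,0,0,58,100,-618,-601,40,0,0,58,100,-618,-601,40,0,0,58,100,-618,-601,40,0,0,58,100,-618,-601,40,0,0,58,100])

```text
time: 1.95
tcp_pos: [0.4498, 0.0197, 0.1911]
orientation: [3.141, 0.0, 1.879]
wrist_force: [0.5, -0.1, -0.3]
opening: 1.0
finger_force: 0.0
```

```bash
cat >> h.py <<'E'
def to(p,yaw):
    s=bot.read_state();T=pose(s);d=T[:3,:3].T@(np.array(p)-T[:3,3])*1000
    r=(R.from_matrix(T[:3,:3]).inv()*R.from_euler('xyz',[180,0,yaw],degrees=True)).as_rotvec(degrees=True)
    print(s['time'],np.round(s['tcp_pos'],4),np.degrees(s['orientation']).round(2),'op',s['opening'],'| shift',d.round(1),'rot',r.round(2))
E
python3 - <<'E'
from h import *
to([.586,-.202,.18],107.7)
E
```

```text
1.95 [0.4498 0.0197 0.1911] [1.7994e+02 2.0000e-02 1.0765e+02] op 1.000149994526449 | shift [-252.6   62.5   11.2] rot [ 0.06  0.02 -0.05]
```

carry_out(rows=[-252,63,11,0,0,0,100,-252,63,11,0,0,0,100,-252,63,11,0,0,0,100,-252,63,11,0,0,0,100,-252,63,11,0,0,0,100,-252,63,11,0,0,0,100,-252,63,11,0,0,0,100,-252,63,11,0,0,0,100])

```text
time: 2.75
tcp_pos: [0.5848, -0.1979, 0.1795]
orientation: [-3.141, -0.002, 1.88]
wrist_force: [-0.3, 0.6, 0.1]
opening: 0.998
finger_force: 0.0
```

```bash
python3 - <<'E'
from h import *
s=bot.read_state();f=bot.grab_frame('wrist');T=c2w(f,s);save(f,'w1.png')
for l in ('column',):
    for r in bot.landmark_of(f,l): print(l,round(r['score'],2),w(T,r['location']).round(4))
hsv=cv2.cvtColor(np.ascontiguousarray(f['pixels']),cv2.COLOR_RGB2HSV)
g=cv2.inRange(hsv,(40,90,50),(85,255,255))
n,L,st,c=cv2.connectedComponentsWithStats(g)
for i in range(1,n):
    if st[i,4]>40:
        u,v=c[i].round().astype(int);print(st[i],px(f,T,u,v).round(4))
to([.586,-.202,.006],107.7)
E
```

```text
column 0.77 [ 0.4063 -0.2191  0.0217]
column 0.65 [ 0.5858 -0.2015  0.0198]
[ 96 132  33  21 289] [ 0.3764 -0.1843  0.0333]
[310 179  30   9 227] [ 0.5726 -0.1621  0.034 ]
[151 208  30  22 239] [ 0.4368 -0.2402  0.0329]
[311 262  28  11 185] [ 0.597  -0.2417  0.035 ]
[415 331   7  11  54] [ 0.7178 -0.2888  0.0291]
2.85 [ 0.5849 -0.1973  0.1802] [-1.7999e+02 -4.0000e-02  1.0777e+02] op 0.996782695327514 | shift [ -4.9  -0.3 174.2] rot [-0.01 -0.04  0.07]
```

View pics/w1.png

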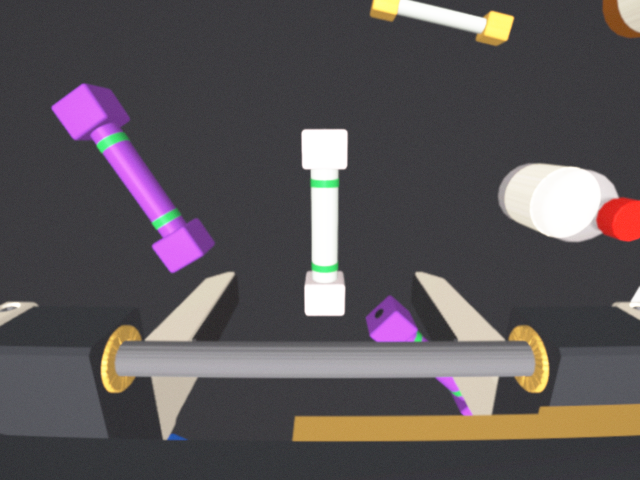

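carry_out(rows=[-5,-1,40,0,0,0,100,-5,-1,80,0,0,0,100,-5,-1,120,0,0,0,100,-5,-1,150,0,0,0,100,-5,-1,173,0,0,0,100,-5,-1,175,0,0,0,100,-5,-1,175,0,0,0,100,-5,-1,175,0,0,0,0,-5,-1,175,0,0,0,0,-5,-1,175,0,0,0,0,-5,-1,175,0,0,0,0,-5,-1,175,0,0,0,0], squeeze=40)

```text
time: 4.05
tcp_pos: [0.5863, -0.2043, 0.0053]
orientation: [3.141, 0.0, 1.879]
wrist_force: [0.1, -0.5, -0.4]
opening: 0.623
finger_force: 0.0
```

```bash
python3 - <<'E'
from h import *
to([.585,-.202,.006],107.7);s=bot.read_state();print(s['opening']*93,s['finger_force'],s['wrist_force'],s['wrist_torque'])
E
```

```text
4.05 [ 0.5863 -0.2043  0.0053] [1.7998e+02 3.0000e-02 1.0768e+02] op 0.6226126750790765 | shift [ 2.6 -0.5 -0.7] rot [ 0.02  0.03 -0.02]
57.90297878235411 0.0 [ 0.06866628 -0.49634476 -0.39758909] [-0.07477629  0.03734647 -0.01739824]
```

carry_out(rows=[0,0,0,0,0,0,0,0,0,0,0,0,0,0,0,0,0,0,0,0,0,0,0,0,0,0,0,0,0,0,0,0,0,0,0,0,0,0,0,0,0,0,0,0,0,0,0,0,0,0,0,0,0,0,0,0])

```text
time: 4.85
tcp_pos: [0.5862, -0.2042, 0.0048]
orientation: [3.142, -0.0, 1.879]
wrist_force: [0.0, 0.5, -0.6]
opening: 0.27
finger_force: 40.0
```

```bash
python3 - <<'E'
from h import *
s=bot.read_state();print(s['opening']*93,s['finger_force'],s['wrist_force'],s['wrist_torque'])
E
```

```text
25.093963084774952 39.99959707260132 [ 0.0242432   0.47874735 -0.57961232] [-0.02907005 -0.10341365 -0.00759868]
```

carry_out(rows=[0,0,-15,0,0,0,0,0,0,-45,0,0,0,0,0,0,-80,0,0,0,0,0,0,-115,0,0,0,0,0,0,-145,0,0,0,0,0,0,-160,0,0,0,0,0,0,-160,0,0,0,0,0,0,-160,0,0,0,0,0,0,-160,0,0,0,0,0,0,-160,0,0,0,0,0,0,-160,0,0,0,0])

```text
time: 5.95
tcp_pos: [0.5856, -0.2039, 0.1636]
orientation: [-3.14, -0.002, 1.879]
wrist_force: [-0.0, 0.0, -5.1]
opening: 0.269
finger_force: 40.0
```

```bash
python3 - <<'E'
from h import *
t=[];F=[]
for i in range(16):
    s=bot.read_state();t.append(pose(s)[:3,:3].T@np.array(s['wrist_torque']));F.append(s['wrist_force']);f=bot.grab_frame('wrist')
t=np.array(t);print('tool torque',t.mean(0),t.std(0),np.mean(F,0))
save(f,'w2.png');to([.585,-.202,.18],107.7);print(s['opening']*93,s['finger_force'],np.array(f['mount']).round(3))
E
```

```text
tool torque [ 0.06598948 -0.19124153 -0.00281909] [0.03147524 0.03245815 0.02557748] [-0.15251418  0.11831776 -4.77968489]
6.75 [ 0.5862 -0.2042  0.1649] [180.     0.   107.69] op 0.2684630641776722 | shift [  2.4  -0.4 -15.1] rot [ 0.    0.   -0.01]
24.93120181789278 39.99897301197052 [[-0.    -0.961 -0.275  0.076]
 [ 1.    -0.001  0.    -0.001]
 [-0.    -0.275  0.961 -0.167]
 [ 0.     0.     0.     1.   ]]
```

View pics/w2.png

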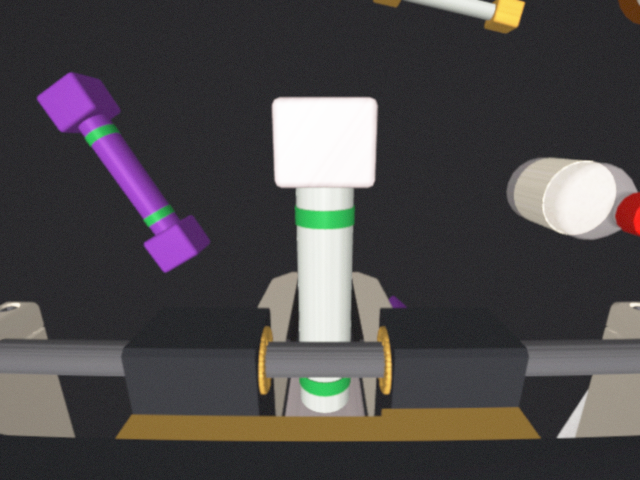

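The column is level, with its upper end in the image on tool +x. Torque about tool y is about −0.19 N m, against a bias of about −0.06 before the lift, so the heavy end is at tool +x. Next I need a better fit of the rack's pose.

```bash
python3 - <<'E'
from h import *
for n in ('top','scene'):
    f=bot.grab_frame(n);T=c2w(f)
    for r in bot.landmark_of(f,'rack')[:1]: print(n,w(T,r['location']).round(4))
    hsv=cv2.cvtColor(np.ascontiguousarray(f['pixels']),cv2.COLOR_RGB2HSV)
    ok=(hsv[...,2]>110)&(f['z_map']>0)
    v,u=np.nonzero(ok);P=np.array([px(f,T,a,b) for a,b in zip(u,v)])
    k=(np.hypot(P[:,0]-.52,P[:,1]-.173)<.16);P=P[k];u=u[k];v=v[k]
    hue=hsv[v,u];blue=(hue[:,0]>95)&(hue[:,0]<130)&(hue[:,1]>120)
    print(np.histogram(P[:,2],np.arange(-.01,.1,.01)))
    for a,b in ((.005,.025),(.048,.085)):
        Q=P[(P[:,2]>a)&(P[:,2]<b)]
        c,s,an=cv2.minAreaRect((Q[:,:2]*1000).astype(np.float32));print(a,len(Q),np.round(c,1),np.round(s,1),round(an,1))
    B=P[blue&(P[:,2]>.048)];W=P[~blue&(P[:,2]>.048)]
    for q,m in ((B,'blue'),(W,'white')):
        c,s,an=cv2.minAreaRect((q[:,:2]*1000).astype(np.float32));print(m,len(q),np.round(c,1),np.round(s,1),round(an,1))
E
```

```text
top [ 0.5195  0.1741 -0.0016]
(array([ 876, 3763,  566,   20,  189,  738, 1464,  238,  602,    0]), array([-0.01,  0.  ,  0.01,  0.02,  0.03,  0.04,  0.05,  0.06,  0.07,
        0.08,  0.09]))
0.005 3298 [519.4 162.2] [239.6 127.7] 5.6
0.048 2323 [518.2 175.8] [208.4  73. ] 5.5
blue 1070 [599.  183.6] [46.2 72.7] 5.2
white 1253 [516.7 175.5] [205.4  72.9] 5.3
scene [0.5206 0.1744 0.0016]
(array([  51, 2095,  889,   12,  118,  614, 1096,  314,  494,    0]), array([-0.01,  0.  ,  0.01,  0.02,  0.03,  0.04,  0.05,  0.06,  0.07,
        0.08,  0.09]))
0.005 2772 [501.8 174.2] [275.8 100.4] 5.7
0.048 1951 [518.3 176.2] [211.6  73.8] 5.8
blue 926 [600.1 183. ] [47.7 70.8] 6.0
white 1025 [517.7 175.4] [210.6  73.8] 5.4
```

carry_out(rows=[35,5,-10,0,0,8,0,70,10,-20,0,0,16,0,105,15,-20,0,0,24,0,140,20,-20,0,0,32,0,175,25,-20,0,0,40,0,210,28,-20,0,0,48,0,245,32,-20,0,0,56,0,280,36,-20,0,0,64,0,315,40,-20,0,0,72,0,345,44,-20,0,0,80,0,370,47,-20,0,0,88,0,382,49,-20,0,0,95,0])

```text
time: 8.15
tcp_pos: [0.5157, 0.177, 0.1849]
orientation: [-3.141, 0.0, 0.218]
wrist_force: [-0.1, -0.3, -4.4]
opening: 0.27
finger_force: 40.0
```

carry_out(rows=[0,0,10,0,0,4,0,0,0,20,0,0,7,0,0,0,20,0,0,7,0,0,0,20,0,0,7,0,0,0,20,0,0,7,0,0,0,20,0,0,7,0])

```text
time: 8.75
tcp_pos: [0.5172, 0.1746, 0.1655]
orientation: [-3.142, -0.001, 0.1]
wrist_force: [-0.9, 0.2, -3.8]
opening: 0.268
finger_force: 40.0
```

```bash
python3 - <<'E'
from h import *
t=[]
for i in range(12):
    s=bot.read_state();t.append(pose(s)[:3,:3].T@np.array(s['wrist_torque']));f=bot.grab_frame('wrist' if i<11 else 'scene')
t=np.array(t);print('tool torque',t.mean(0),t.std(0))
to([.517,.175,.062],5.5);T=c2w(f);save(f,'s2.png')
s=bot.read_state();P=[]
hsv=cv2.cvtColor(np.ascontiguousarray(f['pixels']),cv2.COLOR_RGB2HSV)
n,L,st,c=cv2.connectedComponentsWithStats(cv2.inRange(hsv,(40,90,50),(85,255,255)))
for i in range(1,n):
    if st[i,4]>15:
        u,v=c[i].round().astype(int);print(st[i],px(f,T,u,v).round(4))
for r in bot.landmark_of(f,'column'): print(r['score'],w(T,r['location']).round(4))
E
```

```text
tool torque [-0.00782297 -0.29522687 -0.00259149] [0.03247335 0.02473474 0.03632918]
9.35 [0.5167 0.1746 0.1648] [1.80e+02 1.00e-02 5.69e+00] op 0.27086654739175536 | shift [  0.3  -0.3 102.8] rot [0.   0.01 0.19]
[273 144   9  13  42] [ 0.3818 -0.1836  0.035 ]
[240 161   8  13  41] [ 0.4406 -0.2397  0.0314]
[434 215  15   7  46] [0.5626 0.1761 0.1941]
[166 268  12  13  52] [ 0.7187 -0.2942  0.0321]
[134 298  13  13  54] [ 0.7953 -0.33    0.0345]
0.91 [ 0.4035 -0.2215  0.0176]
0.85 [0.5149 0.174  0.179 ]
0.68 [0.6264 0.0026 0.0122]
0.63 [ 0.7533 -0.321   0.0195]
```

View pics/s2.png

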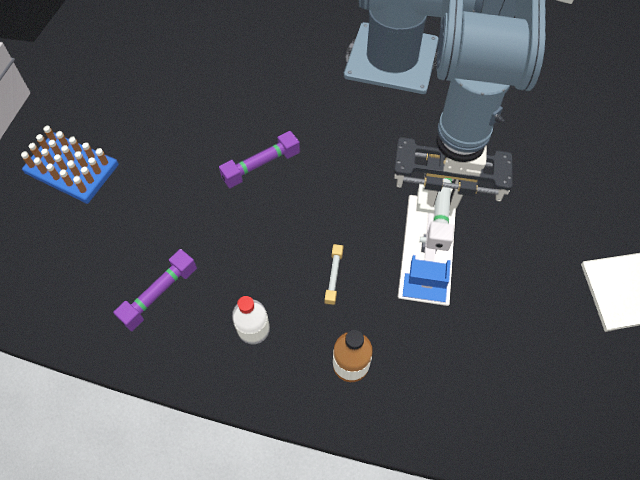

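The column hangs above the rack at about (440,215), with its heavy +x end over the blue saddle at (430,270). The torque sign holds at this second yaw too, so I'm lowering.

carry_out(rows=[0,0,30,0,0,0,0,0,0,60,0,0,0,0,0,0,80,0,0,0,0,0,0,90,0,0,0,0,0,0,95,0,0,0,0,0,0,98,0,0,0,0,0,0,100,0,0,0,0,0,0,101,0,0,0,0,0,0,101,0,0,0,0,0,0,101,0,0,0,0])

```text
time: 10.4
tcp_pos: [0.5171, 0.1747, 0.0643]
orientation: [-3.142, -0.001, 0.099]
wrist_force: [-0.2, 0.4, -4.5]
opening: 0.271
finger_force: 40.0
```

```bash
python3 - <<'E'
from h import *
F=[];t=[]
for i in range(4):
    f=bot.grab_frame('scene');s=bot.read_state();F.append(s['wrist_force']);t.append(pose(s)[:3,:3].T@np.array(s['wrist_torque']))
print(np.mean(F,0),np.mean(t,0));to([.517,.175,.062],5.5)
cv2.imwrite('pics/s3.png',cv2.resize(f['pixels'][130:320,350:540,::-1],None,fx=3,fy=3))
E
```

```text
[-0.03313666 -0.14725493 -4.88721674] [-0.0058476  -0.2632049   0.02763116]
10.6 [0.5169 0.1747 0.0641] [-1.80e+02 -2.00e-02  5.69e+00] op 0.2713108047300009 | shift [ 0.2 -0.3  2.1] rot [-0.   -0.02  0.19]
```

View pics/s3.png

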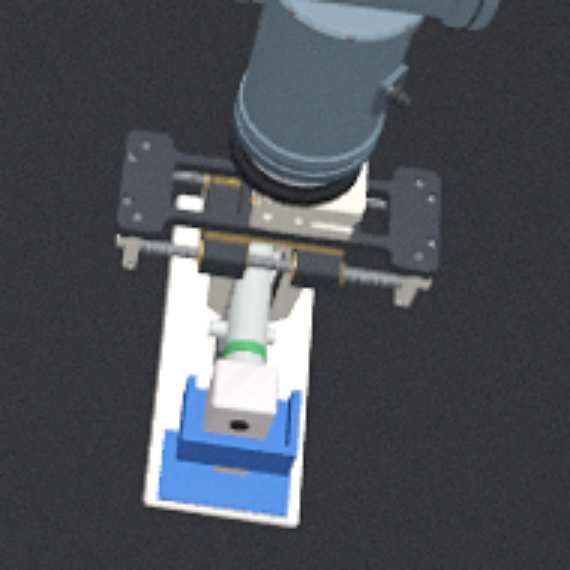

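The heavy fitting sits between the blue cheeks, centred, and is not quite touching yet. I'll lower it the last 2 mm and release.

carry_out(rows=[0,0,1,0,0,0,0,0,0,2,0,0,0,0,0,0,2,0,0,0,0,0,0,2,0,0,0,60,0,0,2,0,0,0,80,0,0,2,0,0,0,80,0,0,2,0,0,0,80,0,0,2,0,0,0,80,0,0,2,0,0,0,80,0,0,2,0,0,0,80])

```text
time: 11.6
tcp_pos: [0.5168, 0.1747, 0.0619]
orientation: [-3.142, -0.0, 0.099]
wrist_force: [-1.1, -0.3, -0.2]
opening: 0.784
finger_force: 0.0
```

carry_out(rows=[0,0,-10,0,0,0,90,0,0,-30,0,0,0,90,0,0,-60,0,0,0,90,0,0,-90,0,0,0,90,0,0,-120,0,0,0,90,0,0,-150,0,0,0,90,0,0,-160,0,0,0,90,0,0,-160,0,0,0,90,0,0,-160,0,0,0,90])

```text
time: 12.5
tcp_pos: [0.516, 0.1745, 0.2207]
orientation: [3.142, 0.002, 0.099]
wrist_force: [0.6, -0.1, 0.6]
opening: 0.902
finger_force: 0.0
```

```bash
python3 - <<'E'
from h import *
s=bot.read_state();f=bot.grab_frame('wrist');T=c2w(f,s);save(f,'w4.png')
hsv=cv2.cvtColor(np.ascontiguousarray(f['pixels']),cv2.COLOR_RGB2HSV)
n,L,st,c=cv2.connectedComponentsWithStats(cv2.inRange(hsv,(40,90,50),(85,255,255)))
for i in range(1,n):
    if st[i,4]>15:
        u,v=c[i].round().astype(int);print(st[i],px(f,T,u,v).round(4))
for r in bot.landmark_of(f,'column'): print(r['score'],w(T,r['location']).round(4))
print(s['tcp_pos'],s['wrist_force'])
E
```

```text
[311 164  28   8 222] [0.5667 0.1797 0.0837]
[312 256  26   9 204] [0.4858 0.1716 0.0976]
0.77 [0.5243 0.1775 0.0789]
[0.51604601 0.17453819 0.22072485] [ 0.57871143 -0.057382    0.56734309]
```

View pics/w4.png

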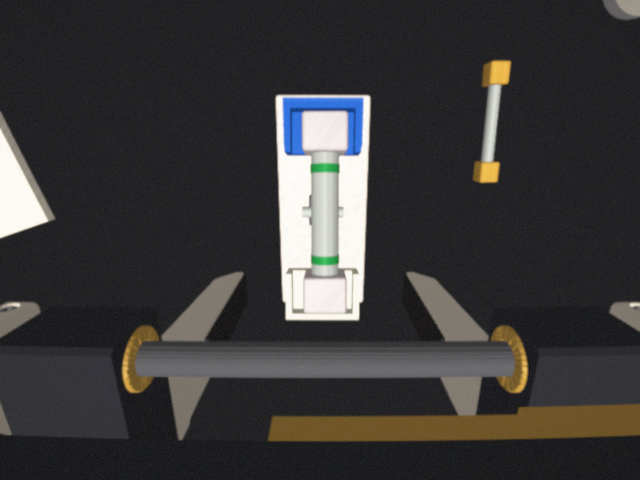

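The column lies in both saddles: the blue-side band at (325,168) is 14 mm lower than the white-side one at (325,260). That is about 0.17 rad blue down, and the column's middle is within about 8 mm of the rack's.

```bash
python3 -c "
from plant import bot
print(bot.hand_in())"
```

```text
the job is handed in; nothing more can be done
None
```

The column lies in the rack with its heavy end on the blue saddle and the rack tipped to the blue side (about 0.16 rad); the gripper is clear, the slim column was not touched, and the job was handed in at about 12.6 s, with no verdict returned.

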